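# Set out the graded mate cups and light the display

### The job

Set out the three plain wooden mate cups on the display rack, one after another in this order: the small cup upright in pocket one (the block with one dark steel stud), then the medium cup in pocket two (two studs), then the large cup in pocket three (three studs). Seat each one right down in the recess, roughly centred, setting it down rather than dropping it, and let it go before you place the next. When all three stand there, push the display's toggle switch fully over to on (away from the robot), and leave the dish, the tin and the mug where they are.

Things in the scene. Friction and masses are not known exactly. Their poses are not given: they have to be found in the camera images.
- cup_small_mid (a point): the small of three hollow turned mate cups of the same plain brown wood, open side up, loose: 62 mm tall, straight round body 46 mm across from 20 mm above its underside to the rim, narrowing to a foot 38 mm across; wall 6 mm; about 70 g. This point is on its axis half-way up (31 mm above its underside); z along its axis. Stands upright on the table at the start, anywhere among the three cups' places.
- cup_medium_mid (a point): the medium of three hollow turned mate cups of the same plain brown wood, open side up, loose: 76 mm tall, straight round body 55 mm across from 20 mm above its underside to the rim, narrowing to a foot 44 mm across; wall 6 mm; about 110 g. This point is on its axis half-way up (38 mm above its underside); z along its axis. Stands upright on the table at the start, anywhere among the three cups' places.
- cup_large_mid (a point): the large of three hollow turned mate cups of the same plain brown wood, open side up, loose: 90 mm tall, straight round body 64 mm across from 20 mm above its underside to the rim, narrowing to a foot 50 mm across; wall 6 mm; about 160 g. This point is on its axis half-way up (45 mm above its underside); z along its axis. Stands upright on the table at the start, anywhere among the three cups' places.
- rack: the display rack, fixed: a brown board 330 mm (its x) by 150 mm (its y, from -60 to +90 mm) by 10 mm thick, carrying three pale wooden pocket blocks in one row along its x, 100 mm apart, in an order that changes; a low light bar (top 26 mm above the table) runs along its +y edge, centred 78 mm from the row's line through the block centres. Origin: under the middle of the row, on the table; turned up to 0.25 rad.
- pocket1 (a point): pocket 1: centre of the floor of the round dark-lined recess (65 mm across, 8 mm deep, floor 24 mm above the table) in the pale wooden block (94 x 100 mm, top 32 mm above the table) that carries 1 round dark steel stud (14 mm across, nearly flush) on its strip nearest to the rack's -y edge, 45 mm from the pocket's centre. Fixed; axes as the rack's. Which of the rack's three places this block has changes.
- pocket2 (a point): pocket 2: centre of the floor of the round dark-lined recess (65 mm across, 8 mm deep, floor 24 mm above the table) in the pale wooden block (94 x 100 mm, top 32 mm above the table) that carries 2 round dark steel studs (14 mm across, nearly flush) on its strip nearest to the rack's -y edge, 45 mm from the pocket's centre. Fixed; axes as the rack's. Which of the rack's three places this block has changes.
- pocket3 (a point): pocket 3: centre of the floor of the round dark-lined recess (65 mm across, 8 mm deep, floor 24 mm above the table) in the pale wooden block (94 x 100 mm, top 32 mm above the table) that carries 3 round dark steel studs (14 mm across, nearly flush) on its strip nearest to the rack's -y edge, 45 mm from the pocket's centre. Fixed; axes as the rack's. Which of the rack's three places this block has changes.
- switch_base: the display light's toggle switch: a grey block 70 x 50 x 25 mm fixed on the table; origin at the centre of its underside. The lever stands on its top and swings in its x-z plane, about a hinge 22 mm above the table over the origin: leaning to -x (towards the robot) is off, leaning to +x (away) is on. Turned up to 0.4 rad.
- switch (a joint): toggle lever angle (rad): 0 = off, leaning 0.5 rad from upright to the base's -x; 1.0 = on, leaning 0.5 rad to +x, at its stop. Stays where it is left; about 1 N at the tip moves it. Starts between 0 and 0.1.
- switch_tip (a point): centre of the lever's black ball (26 mm across) at its tip, 80 mm from the hinge: 92 mm above the table and 38 mm to either side at the two ends, 102 mm high when upright; steel rod 10 mm across below it.
- dish_mid (a point): bystander: low dark wooden dish, 116 mm across, 22 mm high, loose; this point 11 mm up on its axis.
- tin_mid (a point): bystander: metal tin 72 mm across, 100 mm tall, loose; this point half-way up.
- mug_mid (a point): bystander: white mug 80 mm across, 90 mm tall, handle at the side, loose; this point half-way up.

How it is judged:
On the way, in this order (a step that is already met when the one before it is completed fails the run):
1. the small cup stands seated and let go in pocket 1 (horizontal distance between cup_small_mid and pocket1 below 0.0145 m and z of cup_small_mid in the frame of pocket1 below 0.035 m and angle between cup_small_mid's own z axis and vertical below 0.1 rad and contact force between the fingers and cup_small below 0.1 N and linear speed of cup_small below 0.03 m/s), for 0.2 s.
2. the medium cup stands seated and let go in pocket 2, the earlier ones still in theirs (all of step 1 and horizontal distance between cup_medium_mid and pocket2 below 0.012 m and z of cup_medium_mid in the frame of pocket2 below 0.042 m and angle between cup_medium_mid's own z axis and vertical below 0.1 rad and contact force between the fingers and cup_medium below 0.1 N and linear speed of cup_medium below 0.03 m/s), for 0.2 s.
3. the large cup stands seated and let go in pocket 3, the earlier ones still in theirs (all of step 2 and horizontal distance between cup_large_mid and pocket3 below 0.0095 m and z of cup_large_mid in the frame of pocket3 below 0.049 m and angle between cup_large_mid's own z axis and vertical below 0.1 rad and contact force between the fingers and cup_large below 0.1 N and linear speed of cup_large below 0.03 m/s), for 0.2 s.
4. the toggle is fully over to on, the three cups in place (all of step 3 and value of joint switch above 0.85 rad), for 0.2 s.
At the end, for the whole second after the job is handed in: The small, medium and large cups stand upright (within 0.1 rad), at rest and let go, in pockets 1, 2 and 3: their axes within 14.5, 12 and 9.5 mm of the pocket centres and their feet on the recess floor (within 4 mm), and the toggle lever is beyond 0.85 rad (on) (all of step 4); the robot touches nothing.
It fails at once if the small cup is dropped, thrown or knocked over (moving faster than 0.6 m/s out of the fingers, or leaning over 0.6 rad) ((linear speed of cup_small above 0.6 m/s and contact force between the fingers and cup_small below 0.1 N) or angle between cup_small_mid's own z axis and vertical above 0.6 rad).
It fails at once if the medium cup is dropped, thrown or knocked over (moving faster than 0.6 m/s out of the fingers, or leaning over 0.6 rad) ((linear speed of cup_medium above 0.6 m/s and contact force between the fingers and cup_medium below 0.1 N) or angle between cup_medium_mid's own z axis and vertical above 0.6 rad).
It fails at once if the large cup is dropped, thrown or knocked over (moving faster than 0.6 m/s out of the fingers, or leaning over 0.6 rad) ((linear speed of cup_large above 0.6 m/s and contact force between the fingers and cup_large below 0.1 N) or angle between cup_large_mid's own z axis and vertical above 0.6 rad).
It fails at once if a bystander (dish, tin or mug) is pushed more than 25 mm (distance of any of dish_mid, tin_mid, mug_mid from where it was at the start of the episode above 0.025 m).
It also fails if it takes over 72 s, if anything falls off the work surface, if the arm or the gripper's body presses on something with over 40 N, if the wrist force passes 120 N, or if a joint passes its speed limit or range.

### The arm

A 7-joint arm with a two-finger parallel gripper is mounted at the origin on the work surface. World frame = base frame: x ahead of the robot, y to its left, z up, the work surface at z = 0. Lengths are in m, angles in rad, forces in N, time in s.
With the tool pointing down it reaches from about 0.35 to 0.9 m from the base axis. Payload 8.1 kg.
Tool frame: the origin (TCP) lies midway between the tips of the shut fingers; the grasp point (between the pads) lies 19 mm behind it; z points along the fingers, y is the line along which they close (so a half turn about z gives the same grasp; the last joint's range is limited). The gripper opens to 92 mm and grips with 3 to 60 N. Pads are 19 mm wide; open, the fingers measure 130 mm over their backs; the gripper's body (75 mm by 190 mm) begins 47 mm behind the grasp point.
Start: joints at [1.178, 0.434, 0.025, 1.573, -0.012, 1.134, -0.075], TCP at [0.179, -0.599, 0.227] pointing down, gripper open.
Joint ranges: [-2.62, 2.62], [-0.44, 2.09], [-1.27, 1.32], [0.08, 2.57], [-1.32, 4.46], [0.12, 2], [-2.74, 2.74]. Speed limits (rad/s): [2.22, 2.22, 3.01, 3.01, 3.14, 3.14, 3.14].

### API

Orientations are given as a rotation vector (axis times angle).
In Python, from cell import arm gives the robot as it stands.
- The arm moves only by the tool move_arm, never from a script. Its argument "motion" is a list of rows, each an object of numbers: "tx", "ty", "tz": the shift along the tool's x, y, z normalised to -1 to 1, where 1 is 1000 mm; "twist": the turn about the tool's z normalised to -1 to 1, where 1 is pi/2 rad. In form: [{"tx": .., "ty": .., "tz": .., "twist": ..}, ...]. A call has 1 to 12 rows; each row shifts and turns the commanded pose from where the row before left it, along the tool's axes as they then stand; what a row does not reach is not made up. A row lasts 1/10 s, in which the tool goes at most 50 mm and 8.59 degrees, less where a joint would pass 70% of its speed; a pose out of reach is approached as far as the arm can. A call with a number of a shift or a turn outside -1 to 1 is refused whole. A call with a gripper value outside its range is refused whole. "gripper" is the gripper's target within -1 to 1 (shut at 1, half-way at 0, fully open at -1), set as the call begins (left out, the last holds). The fingers move at their own pace and stop on an object; "squeeze" is the grip in N (left out, the last holds). Time passes only in rows, so rows that do not move let the fingers close. It gives the time, the measured TCP pose, the force, the opening and the grip force at its end, in the units of the state.
- arm.observe(): the state, without advancing time (a new reading comes with each control period).
- arm.get_image(name): name is "scene" or "side" or "wrist"; returns the picture (480x640x3 uint8, red, green, blue); there is no depth.
- arm.calibration(name): a dict with "K" (3x3 intrinsics, pixels), "k1" (the pictures are not rectified: a ray, as slopes to the right and down, at radius r is drawn at 1 + k1 r^2 times it, then the intrinsics apply), "T" (4x4, takes a point from camera to world coordinates). Camera axes: x right, y down, z forward; pixel columns grow to the right and rows downward; lengths in m; the calibration is good to about 2 mm. A picture is of the moment at which its call begins: read the wrist's pose just before it. calibration takes no time and is no camera call; for the wrist camera it gives the pose at the moment of the call.
- arm.sign_off(): hands the job in; it is judged then, once.
Trained networks look in the newest picture that a camera, given by its name, has taken for a name from the list of things; names that differ only in an ending like _2 or _b are one class to them, and where a whole thing is asked for, a point or a joint stands for the part that bears it (a point fixed in the world has none). Each returns a list of dicts, best first, with "conf" (0 to 1); they miss things now and then, are a little off and sometimes report something else, mostly with a low value. They report only what shows in the picture. A call takes as long as a camera call.
- arm.look_for(camera, query): "point" ([column, row] as shares, 0 to 1, of the picture: columns of its width, rows of its height, amid what is visible of it).
- arm.regions_of(camera, query): "region" (480x640 bool, what is visible of it) and "point" ([column, row] as shares, 0 to 1, of the picture: columns of its width, rows of its height, amid what is visible of it).
- arm.place_of(camera, query): "point" ([column, row] as shares, 0 to 1, of the picture: columns of its width, rows of its height: a listed point, or the origin of a listed thing).
The state is a dict: "clock": time; "joints": joint angles; "dq": joint speeds; "joint_efforts": joint torques, N m; "position": TCP position; "ee_rot": TCP orientation; "force": force on the tool from outside, world axes, zero at the start; "ft_torque": the same for the moment, N m; "width": opening from 0.0 (shut) to 1.0 (fully open); "gripper_force": force on a finger pad.
Only numpy, scipy, OpenCV 4.12 (cv2) and the standard library are available. Lean on these libraries where they do the work, as an engineer would, in place of code of your own. Each camera call takes 0.05 s, during which the arm holds its last target. There are 200 camera calls.

## Working session

There is one attempt and no reset: what is moved stays moved. The work goes in short steps, Python scripts to look and compute and a tool call to move; the robot and the scene stay as the last step left them, time stands still between calls to the robot, and variables do not carry over. Pictures are saved under pics/ and viewed, at most 12 in all, crops included, and the job is handed in when it is done.

Besides the shell and the picture viewer there is one more tool, called after "Call:" as name(argument=value, ...), one argument or row to a line, values as JSON. move_arm: Moves the arm, as the interface text tells. Scaled input: -1 to 1 covers 1000 mm each way for a shift and pi/2 rad each way for a turn. Its arguments: {"type":"object","properties":{"motion":{"type":"array","items":{"type":"object","properties":{"tx":{"type":"number"},"ty":{"type":"number"},"tz":{"type":"number"},"twist":{"type":"number"}}}},"gripper":{"type":"number"},"squeeze":{"type":"number"}},"required":["motion"]}

```bash
mkdir -p pics; cat > h.py <<'E'
import numpy as np, cv2
from cell import arm
from scipy.spatial.transform import Rotation as R
def ray(cam,pt,C=None):
    C=C or arm.calibration(cam); K=np.array(C["K"]);T=np.array(C["T"])
    u=np.array([pt[0]*640,pt[1]*480]); d=(u-K[:2,2])/[K[0,0],K[1,1]]
    s=d.copy()
    for _ in range(30): s=d/(1+C["k1"]*(s@s))
    return T[:3,3],T[:3,:3]@np.array([s[0],s[1],1])
def at_z(cam,pt,z,C=None):
    o,d=ray(cam,pt,C); return (o+d*(z-o[2])/d[2])[:3]
def proj(cam,p,C=None):
    C=C or arm.calibration(cam); K=np.array(C["K"]);T=np.array(C["T"])
    q=T[:3,:3].T@(np.array(p)-T[:3,3]); s=q[:2]/q[2]; s=s*(1+C["k1"]*(s@s))
    return s*[K[0,0],K[1,1]]+K[:2,2]
def save(cam,name):
    im=np.array(arm.get_image(cam)); cv2.imwrite(f"pics/{name}.png",im[:,:,::-1]); return im
Z=dict(cup_small_mid=.031,cup_medium_mid=.038,cup_large_mid=.045,rack=0,pocket1=.024,pocket2=.024,pocket3=.024,switch_base=0,switch_tip=.092,dish_mid=.011,tin_mid=.05,mug_mid=.045)
E
python3 - <<'E'
from h import *
np.set_printoptions(precision=3,suppress=True)
print(arm.observe())
for c in("scene","side"):
    save(c,c+"0"); print(c,arm.calibration(c)["T"])
    for n,z in Z.items():
        for r in arm.place_of(c,n)[:3]:
            print(c,n,round(r["conf"],2),np.array(r["point"])*[640,480],at_z(c,r["point"],z)[:2])
E
```

```text
{'clock': 0.0, 'joints': array([ 1.178,  0.435,  0.025,  1.574, -0.012,  1.134, -0.075]), 'dq': array([-0.   ,  0.   ,  0.001,  0.   , -0.   , -0.   , -0.   ]), 'joint_efforts': array([  0.001, -66.783,   0.985, -31.445,  -0.061,   0.043,   0.   ]), 'position': array([ 0.178, -0.598,  0.226]), 'ee_rot': array([-3.107, -0.453,  0.001]), 'force': array([-0.187,  0.437,  0.02 ]), 'ft_torque': array([ 0.015, -0.034, -0.043]), 'gripper_force': 0.0, 'width': 0.997994836820711}
scene [[ 0.738  0.496 -0.458  1.015]
 [ 0.675 -0.55   0.492 -0.571]
 [-0.008 -0.672 -0.74   0.849]
 [ 0.     0.     0.     1.   ]]
scene cup_small_mid 0.68 [281.6  244.32] [ 0.479 -0.113]
scene cup_medium_mid 0.89 [202.688 283.92 ] [ 0.438 -0.306]
scene cup_medium_mid 0.56 [335.296 235.68 ] [ 0.557 -0.015]
scene cup_large_mid 0.73 [292.8   314.784] [ 0.636 -0.235]
scene rack 0.64 [383.424 189.12 ] [0.522 0.221]
scene pocket1 0.71 [356.032 164.496] [0.422 0.228]
scene pocket1 0.68 [389.376 175.104] [0.515 0.253]
scene pocket1 0.57 [421.184 187.68 ] [0.605 0.268]
scene pocket2 0.71 [356.032 164.496] [0.422 0.228]
scene
[... 1220 characters left out ...]
[225.408 376.608] [0.623 0.262]
side pocket1 0.67 [286.4   380.592] [0.52  0.245]
side pocket2 0.93 [349.888 384.   ] [0.415 0.226]
side pocket2 0.77 [225.408 376.608] [0.623 0.262]
side pocket2 0.67 [286.4   380.592] [0.52  0.245]
side pocket3 0.93 [349.888 384.   ] [0.415 0.226]
side pocket3 0.77 [225.408 376.608] [0.623 0.262]
side pocket3 0.67 [286.4   380.592] [0.52  0.245]
side switch_base 0.71 [284.672 281.184] [ 0.626 -0.044]
side switch_tip 0.66 [302.912 247.776] [ 0.581 -0.046]
side switch_tip 0.5 [291.968 280.704] [0.567 0.065]
side dish_mid 0.96 [229.888 265.392] [ 0.757 -0.055]
side tin_mid 0.97 [443.712 195.408] [ 0.334 -0.409]
side mug_mid 0.6 [320.704 182.88 ] [ 0.654 -0.413]
```

View pics/scene0.png

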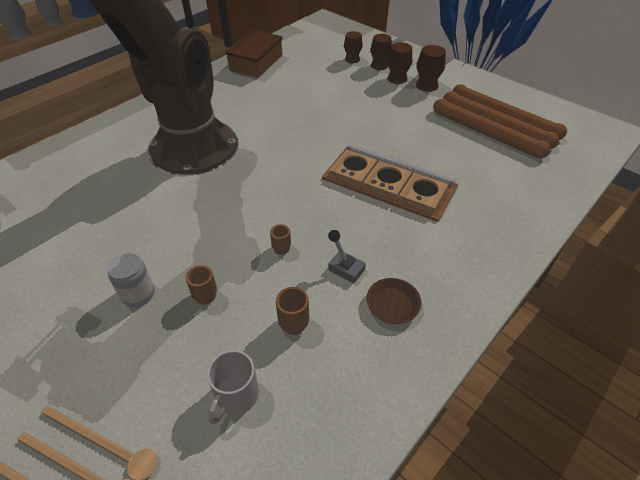

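View pics/side0.png

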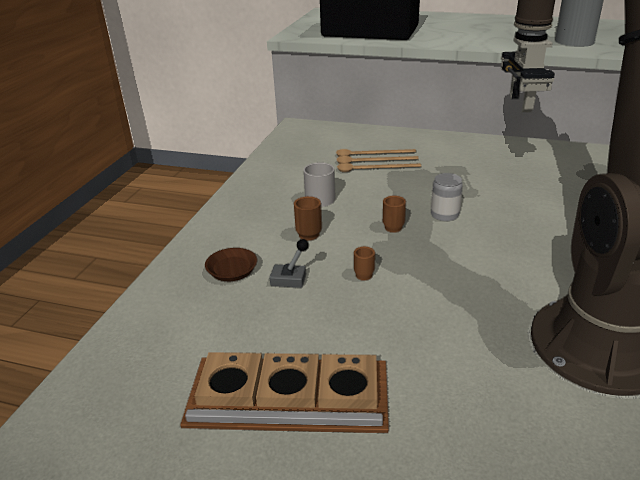

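Picture check: the cups are small (281,240), medium (202,285) and large (293,310) in scene. The stud counts in side, from far to near x, are 1, 3 and 2 at (228,380), (288,381) and (349,384). So pocket 1 is at x≈0.62, pocket 3 at 0.52 and pocket 2 at 0.42. I'm moving above the small cup now.

Call:
move_arm(
  motion=[
    {"tx": 0.035,"ty": -0.032},
    {"tx": 0.035,"ty": -0.032},
    {"tx": 0.035,"ty": -0.032},
    {"tx": 0.035,"ty": -0.032},
    {"tx": 0.035,"ty": -0.032},
    {"tx": 0.035,"ty": -0.032},
    {"tx": 0.035,"ty": -0.032},
    {"tx": 0.035,"ty": -0.032},
    {"tx": 0.035,"ty": -0.032},
    {"tx": 0.035,"ty": -0.032},
    {"tx": 0.035,"ty": -0.032},
    {"tx": 0.035,"ty": -0.032,"twist": 0.064},
  ],
  gripper=-1,
)

```text
invalid input
```

```bash
cat >> h.py <<'E'
np.set_printoptions(precision=4,suppress=True)
def tool():
    s=arm.observe(); M=R.from_rotvec(s["ee_rot"]).as_matrix()
    return s,np.array(s["position"]),M
def wrist(names,pic=None):
    C=arm.calibration("wrist")
    if pic: save("wrist",pic)
    else: arm.get_image("wrist")
    out={}
    for n in names:
        for r in arm.place_of("wrist",n)[:3]:
            p=at_z("wrist",r["point"],Z[n],C); out.setdefault(n,p)
            print(n,round(r["conf"],2),np.array(r["point"])*[640,480],p[:2])
    return out
def plan(target,yaw=None):
    s,p,M=tool(); d=M.T@(np.array(target)-p); y=np.arctan2(M[1,0],M[0,0])
    print("clock",round(s["clock"],2),"pos",p,"yaw",round(y,4),"z",M[:,2],"tool shift",d, "twist",None if yaw is None else (y-yaw)/(np.pi/2))
E
python3 - <<'E'
from h import *
o=wrist(["cup_small_mid"],"w1"); print(arm.calibration("wrist")["T"])
p=o.get("cup_small_mid",[.474,-.108,0]); plan([p[0],p[1],.023],.19)
E
```

```text
[[ 0.2859 -0.9172 -0.2776  0.2545]
 [-0.9582 -0.2737 -0.0829 -0.5771]
 [ 0.0001  0.2897 -0.9571  0.3864]
 [ 0.      0.      0.      1.    ]]
clock 1.4 pos [ 0.1786 -0.5989  0.2267] yaw 0.2898 z [-0. -0. -1.] tool shift [ 0.4234 -0.3861  0.2037] twist 0.06350747340514608
```

View pics/w1.png

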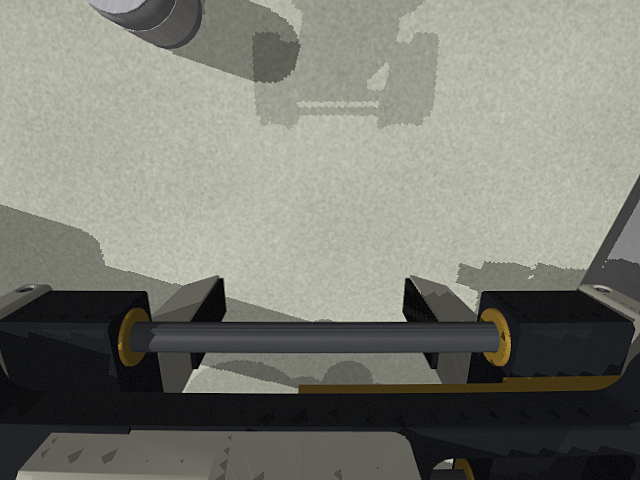

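The wrist camera shows the tin at (150,20), and the table below the TCP appears near the image centre. The call was refused, so I'll fill in every field and retry.

Call:
move_arm(
  motion=[
    {"tx": 0.035,"ty": -0.032,"tz": 0.0,"twist": 0.0},
    {"tx": 0.035,"ty": -0.032,"tz": 0.0,"twist": 0.0},
    {"tx": 0.035,"ty": -0.032,"tz": 0.0,"twist": 0.0},
    {"tx": 0.035,"ty": -0.032,"tz": 0.0,"twist": 0.0},
    {"tx": 0.035,"ty": -0.032,"tz": 0.0,"twist": 0.0},
    {"tx": 0.035,"ty": -0.032,"tz": 0.0,"twist": 0.0},
    {"tx": 0.035,"ty": -0.032,"tz": 0.0,"twist": 0.0},
    {"tx": 0.035,"ty": -0.032,"tz": 0.0,"twist": 0.0},
    {"tx": 0.035,"ty": -0.032,"tz": 0.0,"twist": 0.0},
    {"tx": 0.035,"ty": -0.032,"tz": 0.0,"twist": 0.0},
    {"tx": 0.035,"ty": -0.032,"tz": 0.0,"twist": 0.0},
    {"tx": 0.035,"ty": -0.032,"tz": 0.0,"twist": 0.064},
  ],
)

```text
clock: 2.6
position: [0.4722, -0.1093, 0.2271]
ee_rot: [3.127, 0.295, 0.001]
force: [1.4, -1.3, -0.4]
width: 1.0
gripper_force: 0.0
```

```bash
python3 - <<'E'
from h import *
o=wrist(["cup_small_mid"])
p=o.get("cup_small_mid",[.474,-.108,0]); plan([p[0],p[1],.023],.19)
E
```

```text
clock 2.7 pos [ 0.4745 -0.1041  0.2272] yaw 0.1935 z [ 0.0027  0.0028 -1.    ] tool shift [-0.0019  0.0042  0.2042] twist 0.002254399763629899
```

```bash
python3 - <<'E'
from h import *
C=arm.calibration("wrist"); save("wrist","w2")
for n in("cup_small_mid","cup_medium_mid","cup_large_mid"):
    for r in arm.regions_of("wrist",n)[:2]:
        m=r["region"]; ys,xs=np.nonzero(m); print(n,r["conf"],m.sum(),xs.min(),xs.max(),ys.min(),ys.max())
print(proj("wrist",[.474,-.108,.031],C),proj("wrist",[.474,-.108,.062],C))
E
```

```text
cup_small_mid 0.7 1844 289 334 196 246
cup_medium_mid 0.97 2549 457 532 248 301
cup_medium_mid 0.71 5023 0 97 0 255
cup_large_mid 0.63 7189 436 543 27 115
cup_large_mid 0.59 4307 260 313 13 100
[317.1949 213.9015] [317.418  220.7883]
```

View pics/w2.png

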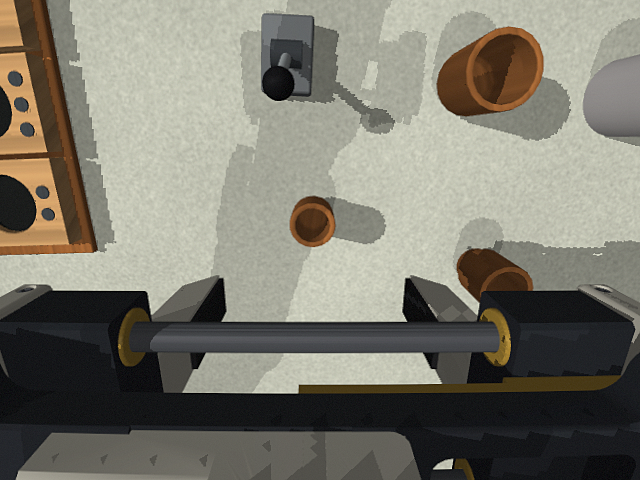

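w2 shows the small cup rim near (313,224) under the tool, the large cup at (490,75), the medium at (495,275), the switch ball at (278,83), and rack blocks with 2 and 3 studs at the left. I'll fit cup positions from the silhouette extents.

```bash
cat >> h.py <<'E'
from scipy.optimize import least_squares
DIM=dict(small=(.062,.023,.019),medium=(.076,.0275,.022),large=(.090,.032,.025))
def fitcup(cam,size,guess,base=0.,C=None):
    C=C or arm.calibration(cam); h,rb,rf=DIM[size]; a=np.linspace(0,2*np.pi,60)
    def ext(xy):
        q=np.array([proj(cam,[xy[0]+r*np.cos(t),xy[1]+r*np.sin(t),base+z],C) for r,z in((rf,0),(rb,.02),(rb,h)) for t in a])
        return np.r_[q.min(0),q.max(0)]
    best=None
    for r in arm.regions_of(cam,f"cup_{size}_mid"):
        ys,xs=np.nonzero(r["region"]); m=np.array([xs.min(),ys.min(),xs.max()+1,ys.max()+1])
        f=least_squares(lambda xy:ext(xy)-m,guess[:2])
        d=np.linalg.norm(f.x-guess[:2])
        if best is None or d<best[0]: best=(d,f.x,f.fun,r["conf"])
    print(cam,size,best); return None if best is None else best[1]
E
python3 - <<'E'
from h import *
s=fitcup("wrist","small",[.474,-.108]); fitcup("wrist","large",[.63,-.235])
plan([s[0],s[1],.023],.19)
for c in("side","scene"):
    arm.get_image(c)
    for n,g in(("small",[.474,-.108]),("medium",[.44,-.303]),("large",[.63,-.235])): fitcup(c,n,g)
E
```

```text
wrist small (np.float64(0.010824699671809677), array([ 0.464 , -0.1123]), array([-0.2528, -0.6902,  0.2531,  0.6801]), 0.7)
wrist large (np.float64(0.0058508687283747), array([ 0.6273, -0.2402]), array([-0.2759, -0.5213,  0.2327,  0.7468]), 0.63)
clock 3.0 pos [ 0.4707 -0.1125  0.2267] yaw 0.1872 z [-0.0003 -0.0006 -1.    ] tool shift [-0.0064 -0.0016  0.2037] twist -0.0017692208117653723
side small (np.float64(0.010283346508529375), array([ 0.4647, -0.1035]), array([ 0.0091, -1.1521, -0.0113,  1.0554]), 0.59)
side medium (np.float64(0.0037518746331086745), array([ 0.4391, -0.3066]), array([-0.539 , -0.4743,  0.5239,  0.391 ]), 0.69)
side large (np.float64(0.008061266170133847), array([ 0.63  , -0.2269]), array([ 0.1379, -0.6588, -0.1438,  0.5911]), 0.59)
scene small (np.float64(0.0057141674774843975), array([ 0.4691, -0.1051]), array([-0.1172, -0.1529,  0.1207,  0.1416]), 0.72)
scene medium None
scene large (np.float64(0.0048341331098964305), array([ 0.6334, -0.2315]), array([-0.4667, -0.5316,  0.4934,  0.4761]), 0.62)
```

Call:
move_arm(
  motion=[
    {"tx": -0.005,"ty": 0,"tz": 0.04,"twist": 0},
    {"tx": 0,"ty": 0,"tz": 0.03,"twist": 0},
    {"tx": 0,"ty": 0,"tz": 0,"twist": 0},
    {"tx": 0,"ty": 0,"tz": 0,"twist": 0},
  ],
)

```text
clock: 3.8
position: [0.4665, -0.1118, 0.1572]
ee_rot: [-3.127, -0.297, 0.001]
force: [0.6, 0.5, 0.3]
width: 0.998
gripper_force: 0.0
```

```bash
python3 - <<'E'
from h import *
for i in range(2):
    C=arm.calibration("wrist");arm.get_image("wrist")
    s=fitcup("wrist","small",[.468,-.108],C=C); plan([s[0],s[1],.023],.19)
E
```

```text
wrist small (np.float64(0.0038501603574989636), array([ 0.4684, -0.1042]), array([-0.3242, -0.4572,  0.3242,  0.4589]), 0.85)
clock 3.9 pos [ 0.4677 -0.112   0.1583] yaw 0.1893 z [ 0.0024 -0.0004 -1.    ] tool shift [ 0.0019 -0.0076  0.1353] twist -0.000442288936494726
wrist small (np.float64(0.004253272564361304), array([ 0.4686, -0.1038]), array([-1.1724, -1.2889,  1.1733,  1.3059]), 0.64)
clock 4.0 pos [ 0.4676 -0.112   0.1582] yaw 0.1891 z [ 0.0026 -0.0005 -1.    ] tool shift [ 0.0022 -0.0081  0.1352] twist -0.0005432003893882985
```

Call:
move_arm(
  motion=[
    {"tx": 0.002,"ty": -0.008,"tz": 0.02,"twist": 0},
    {"tx": 0,"ty": 0,"tz": 0.04,"twist": 0},
    {"tx": 0,"ty": 0,"tz": 0.04,"twist": 0},
    {"tx": 0,"ty": 0,"tz": 0.025,"twist": 0},
    {"tx": 0,"ty": 0,"tz": 0.01,"twist": 0},
    {"tx": 0,"ty": 0,"tz": 0,"twist": 0},
    {"tx": 0,"ty": 0,"tz": 0,"twist": 0},
  ],
)

```text
clock: 4.7
position: [0.468, -0.1038, 0.0229]
ee_rot: [3.127, 0.297, 0.003]
force: [-0.6, -0.2, -0.3]
width: 1.001
gripper_force: 0.0
```

Call:
move_arm(
  motion=[
    {"tx": 0,"ty": 0,"tz": 0,"twist": 0},
    {"tx": 0,"ty": 0,"tz": 0,"twist": 0},
    {"tx": 0,"ty": 0,"tz": 0,"twist": 0},
    {"tx": 0,"ty": 0,"tz": 0,"twist": 0},
    {"tx": 0,"ty": 0,"tz": 0,"twist": 0},
    {"tx": 0,"ty": 0,"tz": 0,"twist": 0},
    {"tx": 0,"ty": 0,"tz": 0,"twist": 0},
    {"tx": 0,"ty": 0,"tz": 0,"twist": 0},
  ],
  gripper=0.9,
  squeeze=12,
)

```text
clock: 5.5
position: [0.4669, -0.1037, 0.0217]
ee_rot: [3.127, 0.297, -0.0]
force: [-0.6, 0.1, 1.7]
width: 0.499
gripper_force: 12.0
```

Call:
move_arm(
  motion=[
    {"tx": 0,"ty": 0,"tz": -0.02,"twist": 0},
    {"tx": 0,"ty": 0,"tz": -0.04,"twist": 0},
    {"tx": 0,"ty": 0,"tz": -0.05,"twist": 0},
    {"tx": 0,"ty": 0,"tz": -0.05,"twist": 0},
    {"tx": 0,"ty": 0,"tz": -0.04,"twist": 0},
  ],
)

```text
clock: 6.0
position: [0.467, -0.1035, 0.2245]
ee_rot: [3.127, 0.297, 0.003]
force: [1.2, -0.3, -0.4]
width: 0.495
gripper_force: 12.0
```

```bash
python3 - <<'E'
from h import *
# pocket position from side & scene: average detections
P={1:[],2:[],3:[]}
for c in("side","scene"):
    arm.get_image(c)
    for n,f in((0,arm.place_of),):
        for r in f(c,"pocket1")[:5]: print(c,round(r["conf"],2),at_z(c,r["point"],.024)[:2])
s=arm.observe(); print(s["width"],s["gripper_force"]); plan([.618,.264,.2],.18)
E
```

```text
side 0.98 [0.5153 0.2514]
side 0.75 [0.6195 0.2714]
side 0.65 [0.417  0.2246]
scene 0.97 [0.6122 0.2656]
scene 0.84 [0.4248 0.2187]
scene 0.69 [0.2866 0.0544]
scene 0.62 [0.5099 0.2685]
0.502018247451588 11.99992079520598
clock 6.2 pos [ 0.4672 -0.1038  0.2223] yaw 0.189 z [ 0.0018 -0.0006 -1.    ] tool shift [ 0.2172 -0.333   0.0223] twist 0.005736935887272657
```

Call:
move_arm(
  motion=[
    {"tx": 0.024,"ty": -0.037,"tz": 0,"twist": 0},
    {"tx": 0.024,"ty": -0.037,"tz": 0,"twist": 0},
    {"tx": 0.024,"ty": -0.037,"tz": 0,"twist": 0},
    {"tx": 0.024,"ty": -0.037,"tz": 0,"twist": 0},
    {"tx": 0.024,"ty": -0.037,"tz": 0,"twist": 0},
    {"tx": 0.024,"ty": -0.037,"tz": 0,"twist": 0},
    {"tx": 0.024,"ty": -0.037,"tz": 0,"twist": 0},
    {"tx": 0.024,"ty": -0.037,"tz": 0,"twist": 0},
    {"tx": 0.025,"ty": -0.037,"tz": 0,"twist": 0},
    {"tx": 0,"ty": 0,"tz": 0,"twist": 0},
    {"tx": 0,"ty": 0,"tz": 0,"twist": 0},
    {"tx": 0,"ty": 0,"tz": 0,"twist": 0},
  ],
)

```text
clock: 7.4
position: [0.6169, 0.2627, 0.2199]
ee_rot: [3.126, 0.295, -0.004]
force: [0.6, 0.0, -1.0]
width: 0.495
gripper_force: 12.0
```

```bash
python3 - <<'E'
from h import *
wrist(["pocket1","rack"],"w3"); plan([.618,.266,.046],.19)
C=arm.calibration("wrist")
print(proj("wrist",[.618,.266,.024],C))
E
```

```text
pocket1 0.94 [314.304 375.12 ] [0.4112 0.2219]
pocket1 0.68 [306.112 213.504] [0.6137 0.2696]
clock 7.55 pos [0.6175 0.2625 0.2215] yaw 0.1874 z [-0.0003 -0.001  -1.    ] tool shift [ 0.0012 -0.0035  0.1754] twist -0.0016397657615383838
[310.055  210.7839]
```

View pics/w3.png

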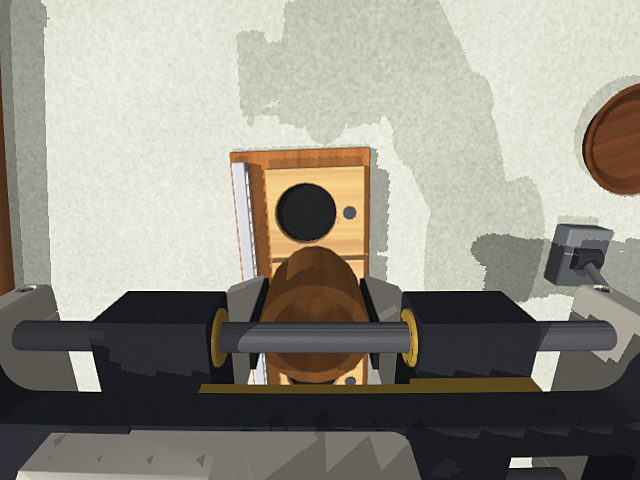

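w3 shows the one-stud recess centred near (306,212), 4–7 mm from my estimate. I'm correcting for that and lowering.

Call:
move_arm(
  motion=[
    {"tx": -0.003,"ty": -0.006,"tz": 0.02,"twist": 0},
    {"tx": 0,"ty": 0,"tz": 0.04,"twist": 0},
    {"tx": 0,"ty": 0,"tz": 0.04,"twist": 0},
    {"tx": 0,"ty": 0,"tz": 0.04,"twist": 0},
    {"tx": 0,"ty": 0,"tz": 0.015,"twist": 0},
    {"tx": 0,"ty": 0,"tz": 0.008,"twist": 0},
    {"tx": 0,"ty": 0,"tz": 0.005,"twist": 0},
    {"tx": 0,"ty": 0,"tz": 0.004,"twist": 0},
    {"tx": 0,"ty": 0,"tz": 0.002,"twist": 0},
    {"tx": 0,"ty": 0,"tz": 0,"twist": 0},
  ],
)

```text
clock: 8.55
position: [0.6138, 0.2697, 0.0485]
ee_rot: [-3.127, -0.297, -0.002]
force: [0.1, -0.4, -1.0]
width: 0.499
gripper_force: 12.0
```

```bash
python3 - <<'E'
from h import *
for c in("side","scene"):
    arm.get_image(c); fitcup(c,"small",[.615,.268],.024)
plan([.615,.268,.046])
print(arm.observe()["force"])
E
```

```text
side small (np.float64(0.022425923926502785), array([0.5995, 0.2842]), array([ -5.4298, -11.1858,   5.5446,   9.909 ]), 0.64)
scene small None
clock 8.75 pos [0.6136 0.2697 0.0482] yaw 0.1892 z [ 0.0007  0.0003 -1.    ] tool shift [0.001  0.0019 0.0022] twist None
[-0.0634  0.0085 -0.2247]
```

Call:
move_arm(
  motion=[
    {"tx": 0.001,"ty": 0.001,"tz": 0.001,"twist": 0},
    {"tx": 0,"ty": 0,"tz": 0.001,"twist": 0},
    {"tx": 0,"ty": 0,"tz": 0.001,"twist": 0},
    {"tx": 0,"ty": 0,"tz": 0,"twist": 0},
    {"tx": 0,"ty": 0,"tz": 0,"twist": 0},
  ],
)

```text
clock: 9.25
position: [0.6149, 0.2685, 0.0458]
ee_rot: [3.127, 0.296, 0.001]
force: [-1.7, -2.5, 8.9]
width: 0.496
gripper_force: 12.0
```

Contact felt (9 N), so the cup is seated. I'll release and rise.

Call:
move_arm(
  motion=[
    {"tx": 0,"ty": 0,"tz": -0.001,"twist": 0},
    {"tx": 0,"ty": 0,"tz": 0,"twist": 0},
    {"tx": 0,"ty": 0,"tz": 0,"twist": 0},
    {"tx": 0,"ty": 0,"tz": 0,"twist": 0},
    {"tx": 0,"ty": 0,"tz": 0,"twist": 0},
    {"tx": 0,"ty": 0,"tz": 0,"twist": 0},
    {"tx": 0,"ty": 0,"tz": 0,"twist": 0},
  ],
  gripper=-1,
)

```text
clock: 9.95
position: [0.6145, 0.2687, 0.0456]
ee_rot: [3.127, 0.297, -0.0]
force: [-0.8, 0.9, -0.4]
width: 0.99
gripper_force: 0.0
```

Call:
move_arm(
  motion=[
    {"tx": 0,"ty": 0,"tz": -0.03,"twist": 0},
    {"tx": 0,"ty": 0,"tz": -0.045,"twist": 0},
    {"tx": 0,"ty": 0,"tz": -0.05,"twist": 0},
    {"tx": 0,"ty": 0,"tz": -0.05,"twist": 0},
    {"tx": 0,"ty": 0,"tz": 0,"twist": 0},
    {"tx": 0,"ty": 0,"tz": 0,"twist": 0},
    {"tx": 0,"ty": 0,"tz": 0,"twist": 0},
  ],
)

```text
clock: 10.65
position: [0.6139, 0.2682, 0.2194]
ee_rot: [3.127, 0.297, -0.003]
force: [0.7, -0.7, -1.0]
width: 1.0
gripper_force: 0.0
```

```bash
python3 - <<'E'
from h import *
C=arm.calibration("wrist"); save("wrist","w4")
fitcup("wrist","small",[.615,.268],.024,C)
for n in("pocket1",):
    for r in arm.place_of("wrist",n): print(r["conf"],at_z("wrist",r["point"],.024,C))
plan([.439,-.305,.22],.19)
E
```

```text
wrist small (np.float64(0.0015688406298140988), array([0.6165, 0.2683]), array([-0.2541, -0.7886,  0.2546,  0.7747]), 0.84)
0.74 [0.5136 0.2478 0.024 ]
0.56 [0.4175 0.2221 0.024 ]
clock 10.8 pos [0.6139 0.2682 0.219 ] yaw 0.1892 z [-0.0025 -0.0013 -1.    ] tool shift [-0.2796  0.5301  0.0002] twist -0.0005067043511050615
```

View pics/w4.png

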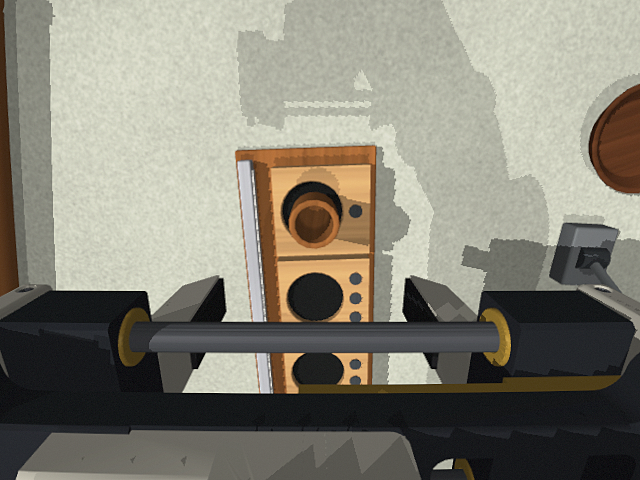

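w4 shows the small cup in the one-stud recess at (312,215), within about 5 mm of centre. Next is the medium cup.

Call:
move_arm(
  motion=[
    {"tx": -0.0222,"ty": 0.0425,"tz": 0,"twist": 0},
    {"tx": -0.0222,"ty": 0.0425,"tz": 0,"twist": 0},
    {"tx": -0.0222,"ty": 0.0425,"tz": 0,"twist": 0},
    {"tx": -0.0222,"ty": 0.0425,"tz": 0,"twist": 0},
    {"tx": -0.0222,"ty": 0.0425,"tz": 0,"twist": 0},
    {"tx": -0.0222,"ty": 0.0425,"tz": 0,"twist": 0},
    {"tx": -0.0222,"ty": 0.0425,"tz": 0,"twist": 0},
    {"tx": -0.0222,"ty": 0.0425,"tz": 0,"twist": 0},
    {"tx": -0.0222,"ty": 0.0425,"tz": 0,"twist": 0},
    {"tx": -0.0222,"ty": 0.0425,"tz": 0,"twist": 0},
    {"tx": -0.0222,"ty": 0.0425,"tz": 0,"twist": 0},
    {"tx": -0.0222,"ty": 0.0425,"tz": 0,"twist": 0},
  ],
)

```text
clock: 12.0
position: [0.4475, -0.2839, 0.2201]
ee_rot: [-3.127, -0.297, 0.001]
force: [0.7, -1.0, -0.2]
width: 1.001
gripper_force: 0.0
```

Call:
move_arm(
  motion=[
    {"tx": -0.012,"ty": 0.02,"tz": 0.02,"twist": 0},
    {"tx": 0,"ty": 0,"tz": 0.02,"twist": 0},
    {"tx": 0,"ty": 0,"tz": 0,"twist": 0},
    {"tx": 0,"ty": 0,"tz": 0,"twist": 0},
    {"tx": 0,"ty": 0,"tz": 0,"twist": 0},
    {"tx": 0,"ty": 0,"tz": 0,"twist": 0},
  ],
)

```text
clock: 12.6
position: [0.4416, -0.3037, 0.1816]
ee_rot: [3.127, 0.299, 0.002]
force: [1.3, 0.3, -0.4]
width: 1.0
gripper_force: 0.0
```

```bash
python3 - <<'E'
from h import *
for i in range(2):
    C=arm.calibration("wrist");arm.get_image("wrist")
    s=fitcup("wrist","medium",[.44,-.305],C=C)
    if s is not None: plan([s[0],s[1],.033],.19)
E
```

```text
wrist medium (np.float64(0.004370603419693575), array([ 0.4425, -0.3086]), array([-0.6461, -0.8993,  0.6481,  0.8892]), 0.72)
clock 12.7 pos [ 0.4414 -0.3039  0.1815] yaw 0.1901 z [ 0.0011 -0.0007 -1.    ] tool shift [0.0001 0.0047 0.1485] twist 5.036386199655785e-05
wrist medium (np.float64(0.004530591320767067), array([ 0.4427, -0.3087]), array([-0.6874, -0.4017,  0.6893,  0.4225]), 0.89)
clock 12.8 pos [ 0.4411 -0.304   0.1812] yaw 0.1898 z [ 0.0006 -0.0004 -1.    ] tool shift [0.0006 0.0048 0.1482] twist -0.0001493527768232057
```

Call:
move_arm(
  motion=[
    {"tx": 0.001,"ty": 0.004,"tz": 0.02,"twist": 0},
    {"tx": 0,"ty": 0,"tz": 0.045,"twist": 0},
    {"tx": 0,"ty": 0,"tz": 0.045,"twist": 0},
    {"tx": 0,"ty": 0,"tz": 0.028,"twist": 0},
    {"tx": 0,"ty": 0,"tz": 0.01,"twist": 0},
    {"tx": 0,"ty": 0,"tz": 0,"twist": 0},
    {"tx": 0,"ty": 0,"tz": 0,"twist": 0},
  ],
)

```text
clock: 13.5
position: [0.4435, -0.3084, 0.034]
ee_rot: [3.126, 0.297, 0.002]
force: [0.4, -0.4, 0.8]
width: 1.001
gripper_force: 0.0
```

Call:
move_arm(
  motion=[
    {"tx": 0,"ty": 0,"tz": 0,"twist": 0},
    {"tx": 0,"ty": 0,"tz": 0,"twist": 0},
    {"tx": 0,"ty": 0,"tz": 0,"twist": 0},
    {"tx": 0,"ty": 0,"tz": 0,"twist": 0},
    {"tx": 0,"ty": 0,"tz": 0,"twist": 0},
    {"tx": 0,"ty": 0,"tz": 0,"twist": 0},
    {"tx": 0,"ty": 0,"tz": 0,"twist": 0},
  ],
  gripper=0.9,
  squeeze=14,
)

```text
clock: 14.2
position: [0.4426, -0.308, 0.0329]
ee_rot: [3.127, 0.297, 0.0]
force: [-1.0, 0.3, 4.4]
width: 0.607
gripper_force: 14.0
```

Call:
move_arm(
  motion=[
    {"tx": 0,"ty": 0,"tz": -0.02,"twist": 0},
    {"tx": 0,"ty": 0,"tz": -0.04,"twist": 0},
    {"tx": 0,"ty": 0,"tz": -0.045,"twist": 0},
    {"tx": 0,"ty": 0,"tz": -0.045,"twist": 0},
    {"tx": 0,"ty": 0,"tz": -0.04,"twist": 0},
    {"tx": 0,"ty": 0,"tz": 0,"twist": 0},
  ],
)

```text
clock: 14.8
position: [0.4451, -0.3093, 0.2282]
ee_rot: [3.122, 0.296, 0.012]
force: [-0.1, -0.9, -1.5]
width: 0.604
gripper_force: 14.0
```

```bash
python3 - <<'E'
from h import *
plan([.417,.222,.222],.235)
E
```

```text
clock 14.8 pos [ 0.4451 -0.3093  0.2282] yaw 0.1891 z [ 0.0079 -0.0048 -1.    ] tool shift [ 0.0722 -0.5271  0.0034] twist -0.029231689094794705
```

Call:
move_arm(
  motion=[
    {"tx": 0.006,"ty": -0.044,"tz": 0,"twist": 0},
    {"tx": 0.006,"ty": -0.044,"tz": 0,"twist": 0},
    {"tx": 0.006,"ty": -0.044,"tz": 0,"twist": 0},
    {"tx": 0.006,"ty": -0.044,"tz": 0,"twist": 0},
    {"tx": 0.006,"ty": -0.044,"tz": 0,"twist": 0},
    {"tx": 0.006,"ty": -0.044,"tz": 0,"twist": 0},
    {"tx": 0.006,"ty": -0.044,"tz": 0,"twist": 0},
    {"tx": 0.006,"ty": -0.044,"tz": 0,"twist": 0},
    {"tx": 0.006,"ty": -0.044,"tz": 0,"twist": 0},
    {"tx": 0.006,"ty": -0.044,"tz": 0,"twist": 0},
    {"tx": 0.006,"ty": -0.044,"tz": 0,"twist": 0},
    {"tx": 0.006,"ty": -0.043,"tz": 0,"twist": -0.03},
  ],
)

```text
clock: 16.0
position: [0.4133, 0.2247, 0.222]
ee_rot: [3.119, 0.371, -0.001]
force: [0.8, -0.0, -1.5]
width: 0.608
gripper_force: 14.0
```

Call:
move_arm(
  motion=[
    {"tx": 0,"ty": 0,"tz": 0,"twist": 0},
    {"tx": 0,"ty": 0,"tz": 0,"twist": 0},
    {"tx": 0,"ty": 0,"tz": 0,"twist": 0},
    {"tx": 0,"ty": 0,"tz": 0,"twist": 0},
    {"tx": 0,"ty": 0,"tz": 0,"twist": 0},
  ],
)

```text
clock: 16.5
position: [0.4144, 0.222, 0.2226]
ee_rot: [3.12, 0.367, -0.0]
force: [0.4, -0.1, -1.5]
width: 0.604
gripper_force: 14.0
```

```bash
python3 - <<'E'
from h import *
o=wrist(["pocket2"],"w5"); plan([.4175,.222,.057],.235)
arm.get_image("side")
for r in arm.place_of("side","pocket1"): print(r["conf"],at_z("side",r["point"],.024))
E
```

```text
pocket2 0.81 [310.592 106.08 ] [0.5179 0.2493]
pocket2 0.78 [309.696 208.608] [0.4168 0.2265]
pocket2 0.38 [608.768  76.992] [ 0.6157 -0.0312]
clock 16.6 pos [0.4143 0.2225 0.2227] yaw 0.2348 z [ 0.0002 -0.0002 -1.    ] tool shift [0.003  0.0011 0.1657] twist -0.00011117164377670866
0.92 [0.4148 0.2273 0.024 ]
0.83 [0.5198 0.2489 0.024 ]
0.55 [0.6149 0.2664 0.024 ]
```

View pics/w5.png

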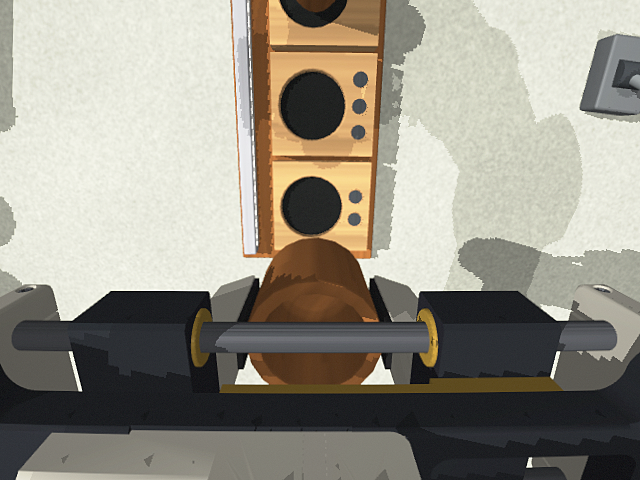

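w5 shows the two-stud recess at (312,206) just ahead of the held cup, at about (0.417, 0.225). I'm lowering.

Call:
move_arm(
  motion=[
    {"tx": 0.003,"ty": -0.002,"tz": 0.02,"twist": 0},
    {"tx": 0,"ty": 0,"tz": 0.04,"twist": 0},
    {"tx": 0,"ty": 0,"tz": 0.04,"twist": 0},
    {"tx": 0,"ty": 0,"tz": 0.035,"twist": 0},
    {"tx": 0,"ty": 0,"tz": 0.015,"twist": 0},
    {"tx": 0,"ty": 0,"tz": 0.008,"twist": 0},
    {"tx": 0,"ty": 0,"tz": 0.004,"twist": 0},
    {"tx": 0,"ty": 0,"tz": 0.002,"twist": 0},
    {"tx": 0,"ty": 0,"tz": 0,"twist": 0},
    {"tx": 0,"ty": 0,"tz": 0,"twist": 0},
  ],
)

```text
clock: 17.7
position: [0.4171, 0.2261, 0.0595]
ee_rot: [-3.119, -0.37, -0.002]
force: [-0.8, -0.1, -1.2]
width: 0.607
gripper_force: 14.0
```

Call:
move_arm(
  motion=[
    {"tx": 0,"ty": 0,"tz": 0.001,"twist": 0},
    {"tx": 0,"ty": 0,"tz": 0.001,"twist": 0},
    {"tx": 0,"ty": 0,"tz": 0,"twist": 0},
    {"tx": 0,"ty": 0,"tz": 0,"twist": 0},
  ],
)

```text
clock: 18.1
position: [0.4168, 0.226, 0.0569]
ee_rot: [-3.12, -0.37, -0.001]
force: [-0.1, -0.5, 1.1]
width: 0.607
gripper_force: 14.0
```

Call:
move_arm(
  motion=[
    {"tx": 0,"ty": 0,"tz": 0.001,"twist": 0},
    {"tx": 0,"ty": 0,"tz": 0,"twist": 0},
    {"tx": 0,"ty": 0,"tz": 0,"twist": 0},
  ],
)

```text
clock: 18.4
position: [0.417, 0.226, 0.0566]
ee_rot: [3.119, 0.37, 0.002]
force: [-2.5, -2.5, 12.7]
width: 0.605
gripper_force: 14.0
```

Seated (12.7 N). I'll release, rise and check.

Call:
move_arm(
  motion=[
    {"tx": 0,"ty": 0,"tz": -0.001,"twist": 0},
    {"tx": 0,"ty": 0,"tz": 0,"twist": 0},
    {"tx": 0,"ty": 0,"tz": 0,"twist": 0},
    {"tx": 0,"ty": 0,"tz": 0,"twist": 0},
    {"tx": 0,"ty": 0,"tz": 0,"twist": 0},
    {"tx": 0,"ty": 0,"tz": 0,"twist": 0},
  ],
  gripper=-1,
)

```text
clock: 19.0
position: [0.4165, 0.2259, 0.0566]
ee_rot: [3.12, 0.37, -0.0]
force: [-0.2, 0.7, 0.5]
width: 0.992
gripper_force: 0.0
```

Call:
move_arm(
  motion=[
    {"tx": 0,"ty": 0,"tz": -0.03,"twist": 0},
    {"tx": 0,"ty": 0,"tz": -0.045,"twist": 0},
    {"tx": 0,"ty": 0,"tz": -0.05,"twist": 0},
    {"tx": 0,"ty": 0,"tz": -0.045,"twist": 0},
    {"tx": 0,"ty": 0,"tz": 0,"twist": 0},
    {"tx": 0,"ty": 0,"tz": 0,"twist": 0},
    {"tx": 0,"ty": 0,"tz": 0,"twist": 0},
  ],
)

```text
clock: 19.7
position: [0.4159, 0.2252, 0.2256]
ee_rot: [3.119, 0.37, -0.003]
force: [-0.9, 0.6, -0.5]
width: 1.002
gripper_force: 0.0
```

```bash
python3 - <<'E'
from h import *
o=wrist(["pocket3","switch_tip","switch_base"],"w6")
C=arm.calibration("wrist"); fitcup("wrist","medium",[.417,.226],.024,C);fitcup("wrist","small",[.615,.268],.024,C)
plan([.63,-.236,.22],.235)
E
```

```text
pocket3 0.63 [313.6  108.48] [0.5178 0.2492]
switch_base 0.64 [609.6    78.912] [ 0.6253 -0.0498]
wrist medium (np.float64(0.0007722894477225166), array([0.4167, 0.2253]), array([-0.0231, -0.3699,  0.0231,  0.3514]), 0.87)
wrist small (np.float64(0.02903495024646877), array([0.5868, 0.2611]), array([ -8.7722, -27.1734,   8.7814,  36.5222]), 0.85)
clock 20.0 pos [0.4162 0.2257 0.226 ] yaw 0.2365 z [-0.0015 -0.0006 -1.    ] tool shift [0.0997 0.499  0.0059] twist 0.0009782043620667853
```

View pics/w6.png

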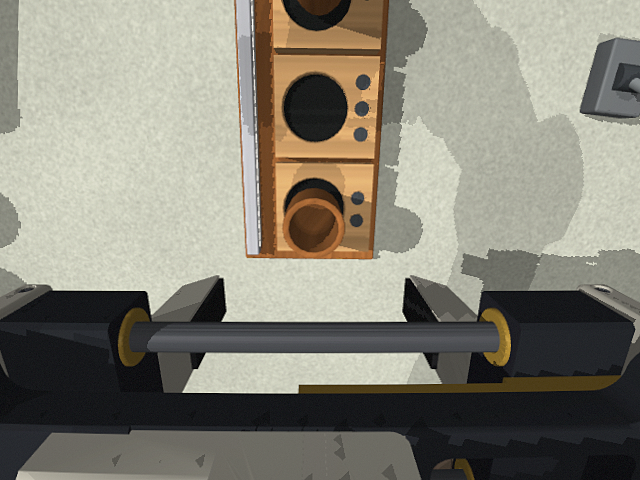

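w6 shows the medium cup in the two-stud recess at (313,215). Next is the large cup.

Call:
move_arm(
  motion=[
    {"tx": 0.009,"ty": 0.0455,"tz": 0,"twist": 0},
    {"tx": 0.009,"ty": 0.0455,"tz": 0,"twist": 0},
    {"tx": 0.009,"ty": 0.0455,"tz": 0,"twist": 0},
    {"tx": 0.009,"ty": 0.0455,"tz": 0,"twist": 0},
    {"tx": 0.009,"ty": 0.0455,"tz": 0,"twist": 0},
    {"tx": 0.009,"ty": 0.0455,"tz": 0,"twist": 0},
    {"tx": 0.009,"ty": 0.0455,"tz": 0,"twist": 0},
    {"tx": 0.009,"ty": 0.0455,"tz": 0,"twist": 0},
    {"tx": 0.009,"ty": 0.0455,"tz": 0,"twist": 0},
    {"tx": 0.009,"ty": 0.0455,"tz": 0,"twist": 0},
    {"tx": 0.01,"ty": 0.044,"tz": 0,"twist": 0},
  ],
)

```text
clock: 21.1
position: [0.6309, -0.238, 0.2261]
ee_rot: [-3.12, -0.37, 0.001]
force: [0.6, 0.0, 0.3]
width: 0.997
gripper_force: 0.0
```

Call:
move_arm(
  motion=[
    {"tx": 0,"ty": 0,"tz": 0,"twist": 0},
    {"tx": 0,"ty": 0,"tz": 0,"twist": 0},
    {"tx": 0,"ty": 0,"tz": 0,"twist": 0},
    {"tx": 0,"ty": 0,"tz": 0,"twist": 0},
    {"tx": 0,"ty": 0,"tz": 0,"twist": 0},
  ],
)

```text
clock: 21.6
position: [0.6306, -0.2346, 0.2271]
ee_rot: [-3.119, -0.373, -0.001]
force: [0.1, 0.6, 0.3]
width: 0.998
gripper_force: 0.0
```

```bash
python3 - <<'E'
from h import *
for i in range(2):
    C=arm.calibration("wrist");arm.get_image("wrist")
    s=fitcup("wrist","large",[.63,-.236],C=C)
    if s is not None: plan([s[0],s[1],.043],.235)
for n in("switch_tip","switch_base"):
    for r in arm.place_of("wrist",n)[:2]: print(n,r["conf"],at_z("wrist",r["point"],Z[n],C))
E
```

```text
wrist large (np.float64(0.006638460680378001), array([ 0.6324, -0.2298]), array([ 0.0794, -0.7243, -0.0793,  0.6657]), 0.67)
clock 21.7 pos [ 0.6306 -0.2351  0.2271] yaw 0.2373 z [ 0.0004 -0.0002 -1.    ] tool shift [ 0.0029 -0.0048  0.1841] twist 0.0014936316558289277
wrist large (np.float64(0.006467694279226553), array([ 0.6323, -0.2299]), array([-0.4215, -0.7107,  0.4205,  0.686 ]), 0.62)
clock 21.8 pos [ 0.6306 -0.2355  0.227 ] yaw 0.2368 z [ 0.0002 -0.0002 -1.    ] tool shift [ 0.0029 -0.005   0.184 ] twist 0.0011638540836998044
switch_tip 0.88 [ 0.5857 -0.0511  0.092 ]
switch_base 0.85 [ 0.6228 -0.0469  0.    ]
```

Call:
move_arm(
  motion=[
    {"tx": 0.003,"ty": -0.005,"tz": 0.03,"twist": 0},
    {"tx": 0,"ty": 0,"tz": 0.045,"twist": 0},
    {"tx": 0,"ty": 0,"tz": 0.045,"twist": 0},
    {"tx": 0,"ty": 0,"tz": 0.035,"twist": 0},
    {"tx": 0,"ty": 0,"tz": 0.02,"twist": 0},
    {"tx": 0,"ty": 0,"tz": 0.009,"twist": 0},
    {"tx": 0,"ty": 0,"tz": 0,"twist": 0},
    {"tx": 0,"ty": 0,"tz": 0,"twist": 0},
  ],
)

```text
clock: 22.7
position: [0.6333, -0.2305, 0.044]
ee_rot: [3.119, 0.37, 0.003]
force: [-0.2, 0.3, -0.1]
width: 0.997
gripper_force: 0.0
```

Call:
move_arm(
  motion=[
    {"tx": 0,"ty": 0,"tz": 0,"twist": 0},
    {"tx": 0,"ty": 0,"tz": 0,"twist": 0},
    {"tx": 0,"ty": 0,"tz": 0,"twist": 0},
    {"tx": 0,"ty": 0,"tz": 0,"twist": 0},
    {"tx": 0,"ty": 0,"tz": 0,"twist": 0},
    {"tx": 0,"ty": 0,"tz": 0,"twist": 0},
    {"tx": 0,"ty": 0,"tz": 0,"twist": 0},
  ],
  gripper=0.9,
  squeeze=16,
)

```text
clock: 23.4
position: [0.6325, -0.2303, 0.0431]
ee_rot: [3.12, 0.37, 0.001]
force: [-1.3, 0.9, 5.4]
width: 0.675
gripper_force: 16.0
```

Call:
move_arm(
  motion=[
    {"tx": 0,"ty": 0,"tz": -0.02,"twist": 0},
    {"tx": 0,"ty": 0,"tz": -0.04,"twist": 0},
    {"tx": 0,"ty": 0,"tz": -0.045,"twist": 0},
    {"tx": 0,"ty": 0,"tz": -0.045,"twist": 0},
    {"tx": 0,"ty": 0,"tz": -0.045,"twist": 0},
    {"tx": 0,"ty": 0,"tz": 0,"twist": 0},
    {"tx": 0,"ty": 0,"tz": 0,"twist": 0},
  ],
)

```text
clock: 24.1
position: [0.6327, -0.2305, 0.2385]
ee_rot: [3.119, 0.37, 0.003]
force: [-0.3, 0.9, -2.2]
width: 0.679
gripper_force: 16.0
```

```bash
python3 - <<'E'
from h import *
plan([.516,.248,.238],.235)
E
```

```text
clock 24.1 pos [ 0.6327 -0.2305  0.2385] yaw 0.2361 z [ 0.0017 -0.0008 -1.    ] tool shift [-0.0015 -0.4925 -0.0001] twist 0.0007053836027995449
```

Call:
move_arm(
  motion=[
    {"tx": 0,"ty": -0.0445,"tz": 0,"twist": 0},
    {"tx": 0,"ty": -0.0445,"tz": 0,"twist": 0},
    {"tx": 0,"ty": -0.0445,"tz": 0,"twist": 0},
    {"tx": 0,"ty": -0.0445,"tz": 0,"twist": 0},
    {"tx": 0,"ty": -0.0445,"tz": 0,"twist": 0},
    {"tx": 0,"ty": -0.0445,"tz": 0,"twist": 0},
    {"tx": 0,"ty": -0.0445,"tz": 0,"twist": 0},
    {"tx": 0,"ty": -0.0445,"tz": 0,"twist": 0},
    {"tx": 0,"ty": -0.0445,"tz": 0,"twist": 0},
    {"tx": 0,"ty": -0.0445,"tz": 0,"twist": 0},
    {"tx": -0.0015,"ty": -0.047,"tz": 0,"twist": 0},
  ],
)

```text
clock: 25.2
position: [0.5144, 0.2482, 0.2356]
ee_rot: [3.118, 0.369, -0.005]
force: [1.1, 0.6, -1.0]
width: 0.68
gripper_force: 16.0
```

Call:
move_arm(
  motion=[
    {"tx": 0,"ty": 0,"tz": 0,"twist": 0},
    {"tx": 0,"ty": 0,"tz": 0,"twist": 0},
    {"tx": 0,"ty": 0,"tz": 0,"twist": 0},
    {"tx": 0,"ty": 0,"tz": 0,"twist": 0},
    {"tx": 0,"ty": 0,"tz": 0,"twist": 0},
  ],
)

```text
clock: 25.7
position: [0.5162, 0.2462, 0.2374]
ee_rot: [3.119, 0.367, -0.001]
force: [-0.3, -0.1, -1.1]
width: 0.676
gripper_force: 16.0
```

```bash
python3 - <<'E'
from h import *
o=wrist(["pocket3"],"w7"); plan([.517,.248,.067],.235)
for c in("side","scene"):
    save(c,c+"7"); fitcup(c,"large",[.517,.248],.195)
E
```

```text
pocket3 0.65 [313.024 208.416] [0.5165 0.2465]
clock 25.8 pos [0.516  0.2468 0.2376] yaw 0.2348 z [ 0.     -0.0003 -1.    ] tool shift [ 0.0012 -0.001   0.1706] twist -0.00011546568295809112
side large (np.float64(0.02680834514064211), array([0.5037, 0.2712]), array([ -3.0473, -15.2483,   3.1224,  12.4983]), 0.92)
scene large (np.float64(0.018130139859215706), array([0.5264, 0.2325]), array([-0.778 , -3.9456,  0.7251,  3.5462]), 0.73)
```

View pics/w7.png

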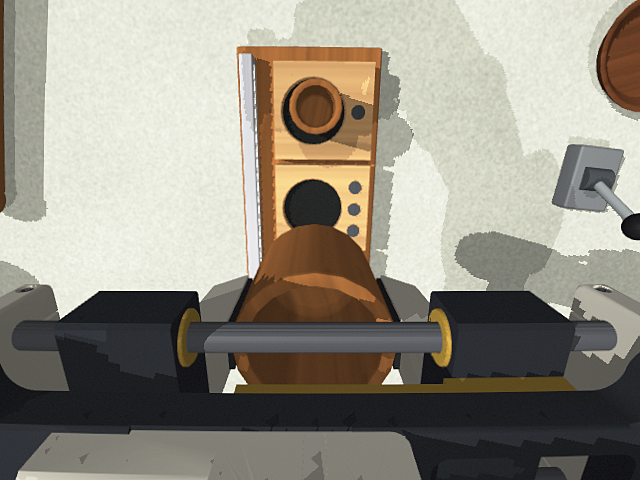

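w7 shows the three-stud recess at (312,207), directly below to within about 2 mm. I'm lowering.

Call:
move_arm(
  motion=[
    {"tx": 0.001,"ty": -0.001,"tz": 0.02,"twist": 0},
    {"tx": 0,"ty": 0,"tz": 0.04,"twist": 0},
    {"tx": 0,"ty": 0,"tz": 0.04,"twist": 0},
    {"tx": 0,"ty": 0,"tz": 0.035,"twist": 0},
    {"tx": 0,"ty": 0,"tz": 0.015,"twist": 0},
    {"tx": 0,"ty": 0,"tz": 0.009,"twist": 0},
    {"tx": 0,"ty": 0,"tz": 0.005,"twist": 0},
    {"tx": 0,"ty": 0,"tz": 0.004,"twist": 0},
    {"tx": 0,"ty": 0,"tz": 0,"twist": 0},
    {"tx": 0,"ty": 0,"tz": 0,"twist": 0},
  ],
)

```text
clock: 27.0
position: [0.517, 0.2492, 0.0707]
ee_rot: [-3.119, -0.37, -0.002]
force: [0.4, 1.0, -1.0]
width: 0.68
gripper_force: 16.0
```

Call:
move_arm(
  motion=[
    {"tx": 0,"ty": 0,"tz": 0.001,"twist": 0},
    {"tx": 0,"ty": 0,"tz": 0.001,"twist": 0},
    {"tx": 0,"ty": 0,"tz": 0.001,"twist": 0},
    {"tx": 0,"ty": 0,"tz": 0,"twist": 0},
    {"tx": 0,"ty": 0,"tz": 0,"twist": 0},
  ],
)

```text
clock: 27.5
position: [0.5166, 0.249, 0.067]
ee_rot: [-3.12, -0.37, -0.001]
force: [-1.6, -1.2, 4.2]
width: 0.676
gripper_force: 16.0
```

Seated: 4 N at z 0.067, as expected. I'll release, rise and look.

Call:
move_arm(
  motion=[
    {"tx": 0,"ty": 0,"tz": 0,"twist": 0},
    {"tx": 0,"ty": 0,"tz": 0,"twist": 0},
    {"tx": 0,"ty": 0,"tz": 0,"twist": 0},
    {"tx": 0,"ty": 0,"tz": 0,"twist": 0},
    {"tx": 0,"ty": 0,"tz": 0,"twist": 0},
    {"tx": 0,"ty": 0,"tz": 0,"twist": 0},
  ],
  gripper=-1,
)

```text
clock: 28.1
position: [0.5164, 0.2488, 0.0666]
ee_rot: [3.12, 0.37, -0.0]
force: [0.1, -0.5, -0.7]
width: 0.996
gripper_force: 0.0
```

Call:
move_arm(
  motion=[
    {"tx": 0,"ty": 0,"tz": -0.03,"twist": 0},
    {"tx": 0,"ty": 0,"tz": -0.045,"twist": 0},
    {"tx": 0,"ty": 0,"tz": -0.05,"twist": 0},
    {"tx": 0,"ty": 0,"tz": -0.045,"twist": 0},
    {"tx": 0,"ty": 0,"tz": 0,"twist": 0},
    {"tx": 0,"ty": 0,"tz": 0,"twist": 0},
    {"tx": 0,"ty": 0,"tz": 0,"twist": 0},
  ],
  gripper=0.9,
)

```text
clock: 28.8
position: [0.5159, 0.2483, 0.2355]
ee_rot: [3.119, 0.37, -0.003]
force: [0.3, 0.0, -0.3]
width: 0.443
gripper_force: 0.0
```

```bash
python3 - <<'E'
from h import *
C=arm.calibration("wrist"); save("wrist","w8")
fitcup("wrist","large",[.517,.248],.024,C);fitcup("wrist","small",[.615,.268],.024,C)
arm.get_image("side")
for n,g in(("small",[.615,.268]),("medium",[.417,.225]),("large",[.517,.248])): fitcup("side",n,g,.024)
for c in("side","scene"):
    if c=="scene": arm.get_image(c)
    for n in("switch_tip","switch_base"):
        for r in arm.place_of(c,n)[:1]: print(c,n,r["conf"],at_z(c,r["point"],Z[n]))
plan([.53,-.055,.24],.1)
E
```

```text
wrist large (np.float64(0.0001312259020083466), array([0.5169, 0.2481]), array([ 0.3186, -0.4393, -0.318 ,  0.3843]), 0.76)
wrist small (np.float64(0.001340276208945048), array([0.6163, 0.2676]), array([-0.361 ,  0.9753,  0.3604, -1.0431]), 0.67)
side small (np.float64(0.0010336387436299928), array([0.6141, 0.2675]), array([-0.2566, -0.6851,  0.2614,  0.6113]), 0.95)
side medium (np.float64(0.002649880389951646), array([0.4152, 0.2269]), array([ 0.0829, -0.9015, -0.085 ,  0.8164]), 0.7)
side large (np.float64(0.002779652243429397), array([0.5148, 0.2496]), array([-0.8713, -1.1791,  0.9025,  0.9689]), 0.74)
side switch_tip 0.47 [ 0.5861 -0.0598  0.092 ]
side switch_base 0.63 [ 0.6238 -0.0454  0.    ]
scene switch_tip 0.54 [ 0.582  -0.0575  0.092 ]
scene switch_base 0.66 [ 0.6159 -0.0534  0.    ]
clock 29.4 pos [0.5164 0.2489 0.2366] yaw 0.2363 z [-0.0001 -0.0001 -1.    ] tool shift [-0.058   0.2986 -0.0033] twist 0.08678886524219491
```

View pics/w8.png

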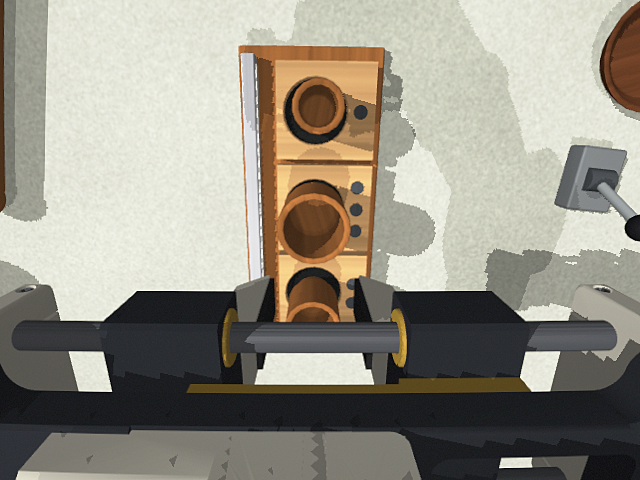

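w8 shows all three cups in their recesses: small (317,105), large (313,215), medium (313,295). Now the switch. The base is at ≈(0.621,-0.049) and the lever direction ≈0.16 rad. I'll push with shut fingers at z≈0.075.

Call:
move_arm(
  motion=[
    {"tx": -0.0075,"ty": 0.044,"tz": 0,"twist": 0},
    {"tx": -0.0075,"ty": 0.044,"tz": 0,"twist": 0},
    {"tx": -0.0075,"ty": 0.044,"tz": 0,"twist": 0},
    {"tx": -0.0075,"ty": 0.044,"tz": 0,"twist": 0},
    {"tx": -0.0075,"ty": 0.044,"tz": 0,"twist": 0},
    {"tx": -0.0075,"ty": 0.044,"tz": 0,"twist": 0},
    {"tx": -0.0075,"ty": 0.044,"tz": 0,"twist": 0.048},
    {"tx": 0,"ty": 0,"tz": 0,"twist": 0},
    {"tx": 0,"ty": 0,"tz": 0,"twist": 0},
    {"tx": 0,"ty": 0,"tz": 0,"twist": 0},
    {"tx": 0,"ty": 0,"tz": 0,"twist": 0},
  ],
  gripper=1,
)

```text
clock: 30.5
position: [0.5375, -0.061, 0.2368]
ee_rot: [-3.131, -0.257, -0.0]
force: [-0.7, 1.3, 0.2]
width: 0.007
gripper_force: 0.0
```

```bash
python3 - <<'E'
from h import *
o=wrist(["switch_tip","switch_base"])
plan([.537,-.0625,.076],.16)
E
```

```text
switch_tip 0.71 [313.28  172.992] [ 0.584  -0.0534]
switch_base 0.87 [313.6   128.592] [ 0.6229 -0.0471]
clock 30.65 pos [ 0.5375 -0.0617  0.2368] yaw 0.1629 z [ 0.0001  0.0001 -1.    ] tool shift [-0.0007  0.0007  0.1608] twist 0.0018371389724655457
```

Call:
move_arm(
  motion=[
    {"tx": 0,"ty": 0,"tz": 0.045,"twist": 0},
    {"tx": 0,"ty": 0,"tz": 0.045,"twist": 0},
    {"tx": 0,"ty": 0,"tz": 0.045,"twist": 0},
    {"tx": 0,"ty": 0,"tz": 0.025,"twist": 0},
    {"tx": 0,"ty": 0,"tz": 0,"twist": 0},
    {"tx": 0,"ty": 0,"tz": 0,"twist": 0},
  ],
)

```text
clock: 31.25
position: [0.5378, -0.0623, 0.0773]
ee_rot: [-3.131, -0.254, 0.0]
force: [1.2, -0.6, 0.4]
width: 0.007
gripper_force: 0.0
```

Call:
move_arm(
  motion=[
    {"tx": 0.01,"ty": 0,"tz": 0,"twist": 0},
    {"tx": 0.01,"ty": 0,"tz": 0,"twist": 0},
    {"tx": 0.01,"ty": 0,"tz": 0,"twist": 0},
    {"tx": 0.01,"ty": 0,"tz": 0,"twist": 0},
    {"tx": 0.01,"ty": 0,"tz": 0,"twist": 0},
    {"tx": 0.01,"ty": 0,"tz": 0,"twist": 0},
    {"tx": 0.01,"ty": 0,"tz": 0,"twist": 0},
    {"tx": 0.01,"ty": 0,"tz": 0,"twist": 0},
    {"tx": 0.006,"ty": 0,"tz": 0,"twist": 0},
    {"tx": 0.004,"ty": 0,"tz": 0,"twist": 0},
    {"tx": 0,"ty": 0,"tz": 0,"twist": 0},
  ],
)

```text
clock: 32.35
position: [0.6268, -0.0482, 0.0766]
ee_rot: [-3.131, -0.253, -0.0]
force: [0.2, -0.7, 0.9]
width: 0.003
gripper_force: 0.0
```

```bash
python3 - <<'E'
from h import *
for c in("side","scene"):
    arm.get_image(c)
    for r in arm.place_of(c,"switch_tip")[:2]: print(c,r["conf"],at_z(c,r["point"],.092))
s,p,M=tool(); print(p,s["force"])
E
```

```text
side 0.69 [ 0.6527 -0.0487  0.092 ]
scene 0.56 [ 0.6437 -0.0375  0.092 ]
[ 0.6262 -0.0485  0.0768] [ 0.6307 -0.6108  0.0233]
```

Nearly there. I'll step on until I feel the stop.

Call:
move_arm(
  motion=[
    {"tx": 0.003,"ty": 0,"tz": 0,"twist": 0},
    {"tx": 0.003,"ty": 0,"tz": 0,"twist": 0},
    {"tx": 0.002,"ty": 0,"tz": 0,"twist": 0},
    {"tx": 0,"ty": 0,"tz": 0,"twist": 0},
    {"tx": 0,"ty": 0,"tz": 0,"twist": 0},
  ],
)

```text
clock: 33.05
position: [0.6344, -0.0471, 0.0767]
ee_rot: [-3.131, -0.253, -0.0]
force: [-0.5, -0.1, -0.7]
width: 0.006
gripper_force: 0.1
```

Call:
move_arm(
  motion=[
    {"tx": 0.002,"ty": 0,"tz": 0,"twist": 0},
    {"tx": 0.002,"ty": 0,"tz": 0,"twist": 0},
    {"tx": 0,"ty": 0,"tz": 0,"twist": 0},
  ],
)

```text
clock: 33.35
position: [0.6367, -0.0468, 0.0763]
ee_rot: [3.131, 0.252, -0.005]
force: [-6.2, -0.1, 3.4]
width: 0.003
gripper_force: 3.4
```

The stop is felt at 6 N. I'll back off, rise and verify.

Call:
move_arm(
  motion=[
    {"tx": 0.001,"ty": 0,"tz": 0,"twist": 0},
    {"tx": 0,"ty": 0,"tz": 0,"twist": 0},
    {"tx": -0.02,"ty": 0,"tz": 0,"twist": 0},
    {"tx": -0.04,"ty": 0,"tz": 0,"twist": 0},
    {"tx": -0.03,"ty": 0,"tz": -0.03,"twist": 0},
    {"tx": 0,"ty": 0,"tz": -0.05,"twist": 0},
    {"tx": 0,"ty": 0,"tz": -0.05,"twist": 0},
    {"tx": 0,"ty": 0,"tz": -0.03,"twist": 0},
    {"tx": 0,"ty": 0,"tz": 0,"twist": 0},
    {"tx": 0,"ty": 0,"tz": 0,"twist": 0},
    {"tx": 0,"ty": 0,"tz": 0,"twist": 0},
  ],
)

```text
clock: 34.45
position: [0.5497, -0.0609, 0.2356]
ee_rot: [-3.131, -0.252, 0.003]
force: [0.1, 0.3, 0.0]
width: 0.004
gripper_force: 0.0
```

```bash
python3 - <<'E'
from h import *
wrist(["switch_tip","switch_base"])
save("side","side9")
for r in arm.place_of("side","switch_tip")[:1]: print(at_z("side",r["point"],.092))
for n,g in(("small",[.615,.268]),("medium",[.417,.225]),("large",[.517,.248])): fitcup("side",n,g,.024)
for n in("dish_mid","tin_mid","mug_mid"):
    for r in arm.place_of("side",n)[:1]: print(n,at_z("side",r["point"],Z[n]))
E
```

```text
switch_tip 0.7 [312.32   97.296] [ 0.6577 -0.0426]
switch_base 0.74 [  3.584 205.392] [0.4895 0.3101]
switch_base 0.71 [310.592 140.688] [ 0.6213 -0.0461]
[ 0.659  -0.0468  0.092 ]
side small (np.float64(0.0014864113398560682), array([0.6136, 0.2686]), array([-0.2722, -0.1876,  0.2789,  0.1549]), 0.72)
side medium (np.float64(0.0031155148153255334), array([0.4139, 0.2254]), array([ 0.1003, -1.3995, -0.1037,  1.2654]), 0.77)
side large (np.float64(0.0033710909494905445), array([0.514 , 0.2495]), array([-0.3726, -1.1595,  0.3835,  0.993 ]), 0.91)
dish_mid [ 0.7643 -0.0452  0.011 ]
tin_mid [ 0.325  -0.4058  0.05  ]
mug_mid [ 0.6548 -0.419   0.045 ]
```

View pics/side9.png

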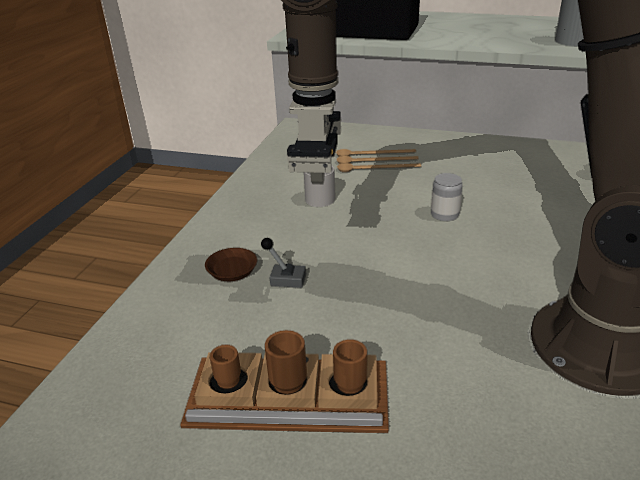

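The side picture shows the lever fully over at (267,244), with the tip 37 mm beyond the base. The three cups stand upright in their recesses at (227,367), (287,360) and (350,367), and the bystanders are where they were. I'm handing in.

```bash
python3 -c "
from cell import arm
print(arm.sign_off())"
```

```text
the job is handed in; nothing more can be done
None
```

The job is handed in: camera checks show the small, medium and large cups seated and let go in pockets 1, 2 and 3, the toggle fully on at its stop, and the dish, tin and mug where they were. The hand-in returned no verdict.

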